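Stroke the wooden fish's scales flat

TASK

The wooden fish's five hinged scales are standing up and would snap off in the toy bin: run your fingertips lightly along the row on its back in one stroke from head to tail, following its bend, so that the scales fold down one after another and all lie flat, without taking your fingers off on the way. Only stroke the fish: do not lift it, shove it away or press hard on it. Leave the watering can, saucer and block alone, and finish with the hand clear.

Things in the scene. Friction and masses are not known exactly. Their poses are not given: they have to be found in the camera images.
- fish: dark wooden toy fish, loose, 355 mm long, 125 mm wide, 30 mm thick, 1 kg. Origin: middle of its underside. Own x points to the head (round end, two white eyes), -x to the forked tail, z up. Five coloured hinged scales (red, orange, yellow, green, blue from head to tail) in a row on its back; the row follows a 350 mm arc, both ends towards -y. Nothing else on it stands above the scale roots.
- scale1 (a joint): angle (rad) of the red scale, first from the head: 0 = lying flat, 0.65 = fully raised. Rigid plate 43 mm long, 44 mm wide, 4 mm thick, hinged across the row at its head-side edge, free rounded edge towards the tail. Light friction hinge (0.01 N m, no spring): stays where left. Counts as flat below 0.17 rad (free edge 7 mm up).
- scale2 (a joint): angle (rad) of the orange scale, second from the head: 0 = lying flat, 0.65 = fully raised. Rigid plate 43 mm long, 44 mm wide, 4 mm thick, hinged across the row at its head-side edge, free rounded edge towards the tail. Light friction hinge (0.01 N m, no spring): stays where left. Counts as flat below 0.17 rad (free edge 7 mm up).
- scale3 (a joint): angle (rad) of the yellow scale, third from the head: 0 = lying flat, 0.65 = fully raised. Rigid plate 43 mm long, 44 mm wide, 4 mm thick, hinged across the row at its head-side edge, free rounded edge towards the tail. Light friction hinge (0.01 N m, no spring): stays where left. Counts as flat below 0.17 rad (free edge 7 mm up).
- scale4 (a joint): angle (rad) of the green scale, fourth from the head: 0 = lying flat, 0.65 = fully raised. Rigid plate 43 mm long, 44 mm wide, 4 mm thick, hinged across the row at its head-side edge, free rounded edge towards the tail. Light friction hinge (0.01 N m, no spring): stays where left. Counts as flat below 0.17 rad (free edge 7 mm up).
- scale5 (a joint): angle (rad) of the blue scale, fifth from the head: 0 = lying flat, 0.65 = fully raised. Rigid plate 43 mm long, 44 mm wide, 4 mm thick, hinged across the row at its head-side edge, free rounded edge towards the tail. Light friction hinge (0.01 N m, no spring): stays where left. Counts as flat below 0.17 rad (free edge 7 mm up).
- root1 (a point): middle of the hinged (head-side) edge of the red scale, on its top face as it lies flat, 36 mm above the bench; fixed to the fish. Roots follow each other 44 mm apart from head to tail.
- root2 (a point): middle of the hinged (head-side) edge of the orange scale, on its top face as it lies flat, 36 mm above the bench; fixed to the fish. Roots follow each other 44 mm apart from head to tail.
- root3 (a point): middle of the hinged (head-side) edge of the yellow scale, on its top face as it lies flat, 36 mm above the bench; fixed to the fish. Roots follow each other 44 mm apart from head to tail.
- root4 (a point): middle of the hinged (head-side) edge of the green scale, on its top face as it lies flat, 36 mm above the bench; fixed to the fish. Roots follow each other 44 mm apart from head to tail.
- root5 (a point): middle of the hinged (head-side) edge of the blue scale, on its top face as it lies flat, 36 mm above the bench; fixed to the fish. Roots follow each other 44 mm apart from head to tail.
- row_end (a point): point on the fish where the free edge of the last (blue) scale ends when it lies flat, 36 mm above the bench, 44 mm past root5 towards the tail.
- watering_can: green plastic toy watering can, upright, 96 mm across, 107 mm high, spout (+x) and handle (-x) make it 185 mm long; loose, to be left alone. Origin: middle of its underside.
- saucer: white ceramic saucer, 140 mm across, 18 mm high, loose, to be left alone. Origin: middle of its underside.
- purple_block: purple wooden block, 45 mm cube, loose, to be left alone. Origin: middle of its underside.

How it is judged:
On the way, in this order (a step that is already met when the one before it is completed fails the run):
1. the red scale (first from the head) is folded down (value of joint scale1 below 0.17 rad), for 0.05 s.
2. the orange scale (second from the head) is folded down (value of joint scale2 below 0.17 rad), for 0.05 s.
3. the yellow scale (third from the head) is folded down (value of joint scale3 below 0.17 rad), for 0.05 s.
4. the green scale (fourth from the head) is folded down (value of joint scale4 below 0.17 rad), for 0.05 s.
5. the blue scale (fifth from the head) is folded down (value of joint scale5 below 0.17 rad), for 0.05 s.
At the end, for the whole second after the job is handed in: all five scales lie within 0.17 rad of flat; the fish rests level on the bench within 30 mm of where it was, and the watering can, saucer and block within 10 mm (value of joint each of scale1, scale2, scale3, scale4, scale5 below 0.17 rad and distance of fish from where it was at the start of the episode below 0.03 m and height (world z) of fish below 0.005 m and angle between fish's own z axis and vertical below 0.05 rad and linear speed of fish below 0.01 m/s and distance of each of watering_can, saucer, purple_block from where it was at the start of the episode below 0.01 m); the robot touches nothing.
It fails at once if the fingers were taken off the row (hand more than 100 mm above the bench, against 55 mm when touching) after the first scale was down and before the last was (value of joint scale1 below 0.17 rad and not (value of joint scale5 below 0.17 rad) and z of the grasp point in the frame of fish above 0.1 m).
It fails at once if the fish was pressed with more than 20 N (contact force between the fingers and fish above 20 N).
It fails at once if the fish was lifted or tipped (height (world z) of fish above 0.008 m or angle between fish's own z axis and vertical above 0.1 rad).
It fails at once if the fish was shoved more than 40 mm (distance of fish from where it was at the start of the episode above 0.04 m).
It fails at once if a bystander was moved or knocked (distance of any of watering_can, saucer, purple_block from where it was at the start of the episode above 0.015 m).
It also fails if it takes over 38 s, if anything falls off the work surface, if the arm or the gripper's body presses on something with over 40 N, if the wrist force passes 120 N, or if a joint passes its speed limit or range.

ROBOT

A 6-joint arm with a two-finger parallel gripper is mounted at the origin on the work surface. World frame = base frame: x ahead of the robot, y to its left, z up, the work surface at z = 0. Lengths are in m, angles in rad, forces in N, time in s.
With the tool pointing down it reaches from about 0.35 to 0.95 m from the base axis. Payload 17.4 kg.
Tool frame: the origin (TCP) lies midway between the tips of the shut fingers; the grasp point (between the pads) lies 19 mm behind it; z points along the fingers, y is the line along which they close (so a half turn about z gives the same grasp; the last joint's range is limited). The gripper opens to 93 mm and grips with 3 to 60 N. Pads are 15 mm wide; open, the fingers measure 128 mm over their backs; the gripper's body (75 mm by 188 mm) begins 65 mm behind the grasp point.
Start: joints at [1.236, 0.116, 1.442, -0, 1.584, -0.038], TCP at [0.197, 0.645, 0.219] pointing down, gripper open.
Joint ranges: [-2.83, 2.83], [-0.83, 2.19], [0.07, 2.5], [-1.14, 4.28], [0.01, 3], [-2.97, 2.97]. Speed limits (rad/s): [1.89, 1.89, 2.22, 3.14, 3.14, 3.14].

INTERFACE

Orientations are given as a rotation vector (axis times angle).
In Python, from bench import robot, get_image gives the robot as it stands.
- The arm moves only by the tool arm_command, never from a script. Its argument "deltas" is a list of rows, each a list of 3 entries, a list of its own where there are three numbers: the opening, from 0 (shut) to 1 (fully open), then the shift along the tool's x, y, z in m, then the turn, a rotation vector about the tool's x, y, z in rad. In form: [[jaw, [tx, ty, tz], [ax, ay, az]], ...]. A call has 1 to 5 rows; each row shifts and turns the commanded pose from where the row before left it, along the tool's axes as they then stand; what a row does not reach is not made up. A row lasts 1/12 s, in which the tool goes at most 41.7 mm and 7.16 degrees, less where a joint would pass 70% of its speed; a pose out of reach is approached as far as the arm can. A call with a gripper value outside its range is refused whole. The fingers move at their own pace and stop on an object; the grip force is fixed at half the most. Time passes only in rows, so rows that do not move let the fingers close. It gives the time, the measured TCP pose, the force, the opening and the grip force at its end, in the units of the state.
- robot.get_obs(): the state, without advancing time (a new reading comes with each control period).
- get_image(name): name is "side" or "top" or "wrist"; returns a dict with "color" (384x512x3 uint8, red, green, blue), "depth" (384x512 float32, m along the optical axis (not along the pixel's ray), 0 where there is no reading), "fx", "fy", "cx", "cy" (pixels), "camera_from_world" (4x4, takes a point from world to camera coordinates); the wrist camera has in their place "T_tool_cam" (4x4, takes a point from camera to tool coordinates, whose origin is the TCP and whose axes are the flange's). Camera axes: x right, y down, z forward; pixel columns grow to the right and rows downward; lengths in m; the calibration is good to about 2 mm. A picture is of the moment at which its call begins: read the wrist's pose just before it.
- robot.close_job(): hands the job in; it is judged then, once.
The state is a dict: "time_s": time; "q": joint angles; "joint_velocities": joint speeds; "joint_torque": joint torques, N m; "ee_pos": TCP position; "tool_rot": TCP orientation; "wrist_force": force on the tool from outside, world axes, zero at the start; "moment": the same for the moment, N m; "width": finger opening in m; "grip_force": force on a finger pad.
Only numpy, scipy, OpenCV 4.12 (cv2) and the standard library are available. Lean on these libraries where they do the work, as an engineer would, in place of code of your own. Each camera call takes 0.05 s, during which the arm holds its last target. There are 200 camera calls.

## Working session

There is one attempt and no reset: what is moved stays moved. The work goes in short steps, Python scripts to look and compute and a tool call to move; the robot and the scene stay as the last step left them, time stands still between calls to the robot, and variables do not carry over. Pictures are saved under pics/ and viewed, at most 10 in all, crops included, and the job is handed in when it is done.

Besides the shell and the picture viewer there is one more tool, called after ">>>" by a JSON object that holds its "op" and its "data", one argument or row to a line. arm_command: Moves the arm, as the interface text tells. Its arguments: {"type":"object","properties":{"deltas":{"type":"array"}},"required":["deltas"]}

```bash
mkdir -p pics
cat > h.py <<'E'
import numpy as np, cv2
from bench import robot, get_image
def pts(im):
    d=im["depth"]; v,u=np.mgrid[:d.shape[0],:d.shape[1]]
    P=np.stack([(u-im["cx"])/im["fx"]*d,(v-im["cy"])/im["fy"]*d,d],-1)
    T=np.linalg.inv(im["camera_from_world"])
    return P@T[:3,:3].T+T[:3,3]
E
python3 - <<'E'
from h import *
o=robot.get_obs(); print(o["time_s"],o["ee_pos"],o["tool_rot"],o["width"],o["wrist_force"])
im=get_image("top"); np.save("top.npy",im,allow_pickle=True)
im2=get_image("side"); np.save("side.npy",im2,allow_pickle=True)
c=np.hstack([im["color"],im2["color"]])[:,:,::-1]
cv2.imwrite("pics/a.png",im["color"][:,:,::-1]); cv2.imwrite("pics/b.png",im2["color"][:,:,::-1])
print(im["camera_from_world"],im["fx"])
E
```

```text
0.0 [0.19734484 0.6452801  0.21791031] [-4.64439926e-01 -3.10684405e+00  1.81152982e-03] 0.09331061763226167 [-0.7737763  -0.05016805 -0.0761227 ]
[[-0.02492281 -0.99968747  0.00195354  0.00754348]
 [-0.98685994  0.02429085 -0.15974172  0.58091036]
 [ 0.15964435 -0.00590908 -0.98715691  1.21967843]
 [ 0.          0.          0.          1.        ]] 393.1389726084209
```

View pics/a.png

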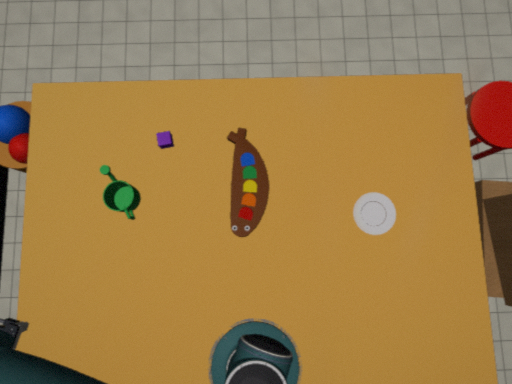

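View pics/b.png

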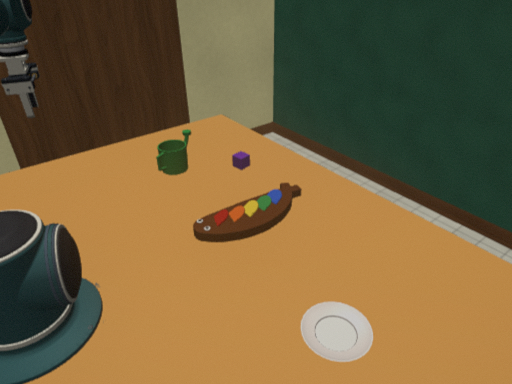

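The top view shows the fish with its head towards the robot (red about (246,213), blue about (247,159)) and the row bulging to the right. The can (120,197), block (165,140) and saucer (375,213) are well clear. Next I fit the known arc to the scale centroids.

Run:
```python
from h import *
from scipy.optimize import least_squares
im=np.load("top.npy",allow_pickle=True).item(); P=pts(im)
hsv=cv2.cvtColor(im["color"],cv2.COLOR_RGB2HSV)
roi=np.zeros(hsv.shape[:2],bool); roi[148:224,232:264]=1
H,S,V=[hsv[...,i].astype(int) for i in range(3)]
C=[]
for n,lo,hi in [("red",-4,4),("or",9,17),("yel",22,32),("gr",45,75),("bl",100,125)]:
    h=np.where(H>170,H-180,H)
    m=roi&(h>=lo)&(h<=hi)&(S>150)&(V>(140 if n in("red","or","yel") else 70))
    k,l,st,_=cv2.connectedComponentsWithStats(m.astype(np.uint8)); m=l==1+np.argmax(st[1:,4])
    p=P[m]; a=p[np.argsort(p[:,0])]; 
    v,u=np.nonzero(m)
    print(n,m.sum(),u.mean().round(1),v.mean().round(1),"mean",p.mean(0).round(4),"near",a[:8].mean(0).round(3),"far",a[-8:].mean(0).round(3))
    C.append(np.median(p,0)*0+p.mean(0))
C=np.array(C); R=.35; th=2*np.arcsin(.022/R)
def model(q,f):   # arc about its middle (1/2 between row ends), tangents head->tail
    x,y,yaw=q; s=(np.arange(6)-2.5)*th
    r=np.c_[R*np.sin(s),R*(np.cos(s)-1)*-1]  # going +x, ends toward +y
    seg=np.diff(r,axis=0); seg/=np.linalg.norm(seg,axis=1)[:,None]
    pts_=np.vstack([r[:5]+f*seg, r])
    c,sn=np.cos(yaw),np.sin(yaw)
    return pts_@np.array([[c,sn],[-sn,c]])+[x,y]
s=least_squares(lambda q:(model(q,.018)[:5]-C[:,:2]).ravel(),[.63,0,0])
print(s.x,(s.fun.reshape(-1,2)*1e3).round(1)); print(model(s.x,.018)[5:].round(4))
rt=model(s.x,.018)[5:]; print("headings deg",np.degrees(np.arctan2(*np.diff(rt,axis=0).T[::-1])).round(1))
# eyes
m=(S<60)&(V>150); m[:222]=0;m[236:]=0;m[:,:228]=0;m[:,255:]=0; print("eyes",P[m].mean(0))
```

```text
red 112 245.6 213.2 mean [0.4733 0.0165 0.0476] near [0.459 0.009 0.038] far [0.488 0.021 0.057]
or 152 248.5 199.4 mean [0.5174 0.006  0.0457] near [0.5   0.    0.035] far [0.536 0.009 0.056]
yel 147 249.6 186.1 mean [0.559  0.0014 0.0556] near [ 0.524 -0.004  0.197] far [0.577 0.001 0.058]
gr 126 249.3 172.1 mean [0.604  0.0013 0.0561] near [0.565 0.004 0.197] far [0.623 0.003 0.056]
bl 144 246.9 159.2 mean [0.6487 0.0081 0.0457] near [0.632 0.013 0.037] far [0.666 0.007 0.055]
[ 5.64166286e-01  3.36125854e-04 -3.78814581e-02] [[ 0.6 -0. ]
 [-0.8  0.1]
 [ 1.2 -0.2]
 [ 0.1  0.5]
 [-1.1 -0.3]]
[[4.566e-01 2.160e-02]
 [4.988e-01 9.000e-03]
 [5.422e-01 1.900e-03]
 [5.862e-01 2.000e-04]
 [6.300e-01 4.100e-03]
 [6.730e-01 1.340e-02]]
headings deg [-16.6  -9.4  -2.2   5.   12.2]
eyes [0.43260636 0.05776912 0.0316435 ]
```

The fit residuals are about 1 mm. The tool's y axis already lies across the row at the head end, so head to tail is tool -x. I'll shut the fingers and travel over.

>>> {"op": "arm_command", "data": {
  "deltas": [
    [0,[-0.024,-0.0305,0],[0,0,0]],
    [0,[-0.024,-0.0305,0],[0,0,0]],
    [0,[-0.024,-0.0305,0],[0,0,0]],
    [0,[-0.024,-0.0305,0],[0,0,0]],
    [0,[-0.024,-0.0305,0],[0,0,0]]
  ]
}}

```text
time_s: 0.52
ee_pos: [0.2677, 0.4628, 0.2181]
tool_rot: [-0.464, -3.107, 0.001]
wrist_force: [0.8, 0.1, 0.5]
width: 0.0645
grip_force: 0.0
```

>>> {"op": "arm_command", "data": {
  "deltas": [
    [0,[-0.024,-0.0305,0],[0,0,0]],
    [0,[-0.024,-0.0305,0],[0,0,0]],
    [0,[-0.024,-0.0305,0],[0,0,0]],
    [0,[-0.024,-0.0305,0],[0,0,0]],
    [0,[-0.024,-0.0305,0],[0,0,0]]
  ]
}}

```text
time_s: 0.93
ee_pos: [0.3377, 0.2819, 0.2185]
tool_rot: [0.464, 3.107, 0.0]
wrist_force: [0.7, 0.1, -0.0]
width: 0.0308
grip_force: 0.0
```

>>> {"op": "arm_command", "data": {
  "deltas": [
    [0,[-0.024,-0.0305,0],[0,0,0]],
    [0,[-0.024,-0.0305,0],[0,0,0]],
    [0,[-0.024,-0.0305,0],[0,0,0]],
    [0,[-0.024,-0.0305,0],[0,0,0]],
    [0,[0,0,0],[0,0,0]]
  ]
}}

```text
time_s: 1.35
ee_pos: [0.3953, 0.1337, 0.2185]
tool_rot: [0.473, 3.105, -0.002]
wrist_force: [-0.1, 0.2, -0.8]
width: 0.0011
grip_force: 0.0
```

>>> {"op": "arm_command", "data": {
  "deltas": [
    [0,[-0.022,-0.03,0],[0,0,0]],
    [0,[-0.022,-0.03,0],[0,0,0]],
    [0,[-0.022,-0.03,0],[0,0,0]],
    [0,[0,0,0.035],[0,0,0]],
    [0,[0,0,0.035],[0,0,0]]
  ]
}}

```text
time_s: 1.77
ee_pos: [0.4317, 0.0318, 0.1489]
tool_rot: [0.47, 3.103, 0.001]
wrist_force: [1.1, -0.0, -0.8]
width: 0.0005
grip_force: 0.0
```

>>> {"op": "arm_command", "data": {
  "deltas": [
    [0,[0,0,0.035],[0,0,0]],
    [0,[0,0,0.035],[0,0,0]],
    [0,[0,0,0.015],[0,0,0]],
    [0,[0,0,0],[0,0,0]],
    [0,[0,0,0],[0,0,0]]
  ]
}}

```text
time_s: 2.18
ee_pos: [0.4304, 0.0337, 0.0636]
tool_rot: [-0.464, -3.106, 0.0]
wrist_force: [-0.1, 0.3, 0.3]
width: 0.0003
grip_force: 0.0
```

Run:
```python
from h import *
from scipy.spatial.transform import Rotation as Ro
o=robot.get_obs(); print(o["ee_pos"],Ro.from_rotvec(o["tool_rot"]).as_matrix().round(4),o["wrist_force"])
im=get_image("side"); c=im["color"][160:260,160:320,::-1]
w=get_image("wrist")["color"][:,:,::-1]
cv2.imwrite("pics/c.png",np.hstack([cv2.resize(c,None,fx=2.5,fy=2.5),cv2.resize(w,(333,250))]))
```

```text
[0.43035755 0.03371507 0.06361412] [[-9.563e-01  2.923e-01 -1.300e-03]
 [ 2.923e-01  9.563e-01  0.000e+00]
 [ 1.200e-03 -4.000e-04 -1.000e+00]] [-0.11913068  0.29400221  0.25609745]
```

View pics/c.png

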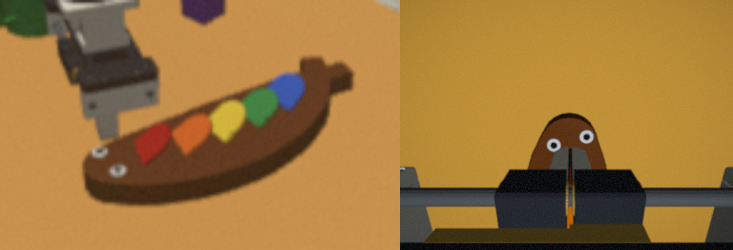

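Closed fingertips are over the head, just tailward of the eyes and clear of the red scale. I'll centre by 4 mm, lower to 39 mm and check before stroking.

>>> {"op": "arm_command", "data": {
  "deltas": [
    [0,[0,-0.004,0.012],[0,0,0]],
    [0,[0,0,0.009],[0,0,0]],
    [0,[0,0,0.0036],[0,0,0]],
    [0,[0,0,0],[0,0,0]],
    [0,[0,0,0],[0,0,0]]
  ]
}}

```text
time_s: 2.7
ee_pos: [0.4294, 0.0297, 0.0389]
tool_rot: [-0.465, -3.107, 0.0]
wrist_force: [0.4, -0.1, -0.1]
width: 0.0002
grip_force: 0.0
```

>>> {"op": "arm_command", "data": {
  "deltas": [
    [0,[-0.005,0,0],[0,0,0]],
    [0,[-0.006,0,0],[0,0,0]],
    [0,[-0.006,0,0],[0,0,0]],
    [0,[-0.006,0,0],[0,0,0]],
    [0,[-0.006,0,0],[0,0,0]]
  ]
}}

```text
time_s: 3.12
ee_pos: [0.4578, 0.021, 0.0391]
tool_rot: [-0.465, -3.107, -0.0]
wrist_force: [-1.9, 0.7, 0.6]
width: 0.001
grip_force: 0.6
```

>>> {"op": "arm_command", "data": {
  "deltas": [
    [0,[-0.006,0,0],[0,0,0]],
    [0,[-0.006,0,0],[0,0,0]],
    [0,[-0.006,0,0],[0,0,0]],
    [0,[-0.006,0,0],[0,0,0]],
    [0,[-0.006,0,0],[0,0,-0.017]]
  ]
}}

```text
time_s: 3.53
ee_pos: [0.4865, 0.0123, 0.039]
tool_rot: [-0.438, -3.111, -0.0]
wrist_force: [-1.3, 1.3, 2.6]
width: 0.0001
grip_force: 1.1
```

Forces stay light (up to about 3 N). A quick side and top check of the fish's position and the red scale.

Run:
```python
from h import *
a=np.load("side.npy",allow_pickle=True).item()["color"]
im=get_image("side"); f=lambda c:cv2.resize(c[160:260,160:320,::-1],None,fx=2.5,fy=2.5)
cv2.imwrite("pics/d.png",np.hstack([f(a),f(im["color"])]))
```

```text
(no output)
```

View pics/d.png

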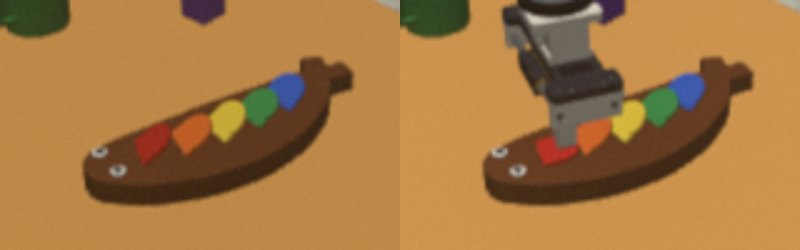

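The red scale is flat and the fish hasn't moved. I continue along the bend.

>>> {"op": "arm_command", "data": {
  "deltas": [
    [0,[-0.006,0,0],[0,0,-0.025]],
    [0,[-0.006,0,0],[0,0,-0.025]],
    [0,[-0.006,0,0],[0,0,-0.02]],
    [0,[-0.006,0,0],[0,0,-0.02]],
    [0,[-0.006,0,0],[0,0,-0.017]]
  ]
}}

```text
time_s: 4.0
ee_pos: [0.5156, 0.0054, 0.039]
tool_rot: [0.269, 3.13, -0.0]
wrist_force: [-0.3, 0.3, 0.1]
width: 0.0007
grip_force: 0.2
```

>>> {"op": "arm_command", "data": {
  "deltas": [
    [0,[-0.006,0,0],[0,0,-0.017]],
    [0,[-0.006,0,0],[0,0,-0.017]],
    [0,[-0.006,0,0],[0,0,-0.017]],
    [0,[-0.006,0,0],[0,0,-0.017]],
    [0,[-0.006,0,0],[0,0,-0.017]]
  ]
}}

```text
time_s: 4.42
ee_pos: [0.5452, 0.0013, 0.039]
tool_rot: [-0.135, -3.138, -0.0]
wrist_force: [-1.8, -0.1, 1.8]
width: 0.0008
grip_force: 0.5
```

>>> {"op": "arm_command", "data": {
  "deltas": [
    [0,[-0.006,0,0],[0,0,-0.017]],
    [0,[-0.006,0,0],[0,0,-0.017]],
    [0,[-0.006,0,0],[0,0,-0.017]],
    [0,[-0.006,0,0],[0,0,-0.017]],
    [0,[-0.006,0,0],[0,0,-0.017]]
  ]
}}

```text
time_s: 4.83
ee_pos: [0.5753, -0.0003, 0.0391]
tool_rot: [-0.002, -3.142, -0.0]
wrist_force: [-2.1, 0.6, 2.7]
width: 0.0004
grip_force: 1.4
```

>>> {"op": "arm_command", "data": {
  "deltas": [
    [0,[-0.006,0,0],[0,0,-0.017]],
    [0,[-0.006,0,0],[0,0,-0.017]],
    [0,[-0.006,0,0],[0,0,-0.017]],
    [0,[-0.006,0,0],[0,0,-0.017]],
    [0,[-0.006,0,0],[0,0,-0.017]]
  ]
}}

```text
time_s: 5.25
ee_pos: [0.6053, 0.0007, 0.039]
tool_rot: [-0.132, 3.139, 0.0]
wrist_force: [-0.2, -0.2, -0.3]
width: 0.0008
grip_force: 0.2
```

>>> {"op": "arm_command", "data": {
  "deltas": [
    [0,[-0.006,0,0],[0,0,-0.017]],
    [0,[-0.006,0,0],[0,0,-0.017]],
    [0,[-0.006,0,0],[0,0,-0.017]],
    [0,[-0.006,0,0],[0,0,-0.017]],
    [0,[-0.006,0,0],[0,0,-0.017]]
  ]
}}

```text
time_s: 5.67
ee_pos: [0.635, 0.0042, 0.0391]
tool_rot: [0.265, -3.13, 0.0]
wrist_force: [-1.3, -1.3, 1.2]
width: 0.0008
grip_force: 0.4
```

>>> {"op": "arm_command", "data": {
  "deltas": [
    [0,[-0.006,0,0],[0,0,-0.017]],
    [0,[-0.006,0,0],[0,0,-0.017]],
    [0,[-0.006,0,0],[0,0,-0.017]],
    [0,[-0.006,0,0],[0,0,-0.017]],
    [0,[-0.006,0,0],[0,0,0]]
  ]
}}

```text
time_s: 6.08
ee_pos: [0.6645, 0.0103, 0.039]
tool_rot: [0.371, -3.12, 0.0]
wrist_force: [-0.5, 0.6, -0.1]
width: 0.0001
grip_force: 0.1
```

>>> {"op": "arm_command", "data": {
  "deltas": [
    [0,[-0.006,0,0],[0,0,0]],
    [0,[-0.006,0,0],[0,0,0]],
    [0,[-0.006,0,0],[0,0,0]],
    [0,[0,0,0],[0,0,0]],
    [0,[0,0,0],[0,0,0]]
  ]
}}

```text
time_s: 6.5
ee_pos: [0.6815, 0.0145, 0.0389]
tool_rot: [0.369, -3.12, -0.0]
wrist_force: [0.1, -0.7, 0.5]
width: 0.0002
grip_force: 0.1
```

Run:
```python
from h import *
a=np.load("side.npy",allow_pickle=True).item()["color"]
im=get_image("side"); f=lambda c:cv2.resize(c[160:260,160:320,::-1],None,fx=2.5,fy=2.5)
cv2.imwrite("pics/e.png",np.hstack([f(a),f(im["color"])]))
```

```text
(no output)
```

View pics/e.png

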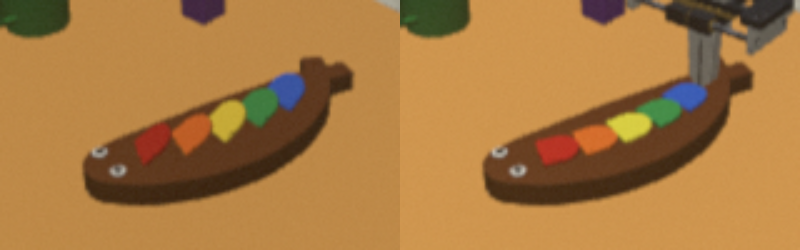

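All five look flat and the fish is in place. I'll raise the hand straight up, then verify with depth.

>>> {"op": "arm_command", "data": {
  "deltas": [
    [0,[0,0,-0.015],[0,0,0]],
    [0,[0,0,-0.03],[0,0,0]],
    [0,[0,0,-0.035],[0,0,0]],
    [0,[0,0,-0.035],[0,0,0]],
    [0,[0,0,-0.035],[0,0,0]]
  ]
}}

```text
time_s: 6.97
ee_pos: [0.6808, 0.0143, 0.1921]
tool_rot: [-0.368, 3.119, -0.0]
wrist_force: [-0.1, 0.1, 0.3]
width: 0.0006
grip_force: 0.0
```

>>> {"op": "arm_command", "data": {
  "deltas": [
    [0,[0,-0.035,0],[0,0,0]],
    [0,[0,-0.035,0],[0,0,0]],
    [0,[0,-0.035,0],[0,0,0]],
    [0,[0,-0.035,0],[0,0,0]],
    [0,[0,-0.035,0],[0,0,0]]
  ]
}}

```text
time_s: 7.38
ee_pos: [0.722, -0.1574, 0.1908]
tool_rot: [-0.369, 3.119, -0.001]
wrist_force: [0.5, 0.6, -0.0]
width: 0.0002
grip_force: 0.0
```

>>> {"op": "arm_command", "data": {
  "deltas": [
    [0,[0,-0.03,0],[0,0,0]],
    [0,[0,-0.03,0],[0,0,0]],
    [0,[0,0,0],[0,0,0]],
    [0,[0,0,0],[0,0,0]],
    [0,[0,0,0],[0,0,0]]
  ]
}}

```text
time_s: 7.8
ee_pos: [0.7359, -0.2138, 0.1899]
tool_rot: [-0.368, 3.12, 0.0]
wrist_force: [0.1, 0.8, -0.3]
width: 0.0003
grip_force: 0.0
```

Run:
```python
from h import *
o=robot.get_obs(); print(o["time_s"],o["ee_pos"],o["wrist_force"])
for n in ("top","side"):
    a=np.load(n+".npy",allow_pickle=True).item(); b=get_image(n)
    for t,im in (("before",a),("after",b)):
        P=pts(im); hsv=cv2.cvtColor(im["color"],cv2.COLOR_RGB2HSV).astype(int); H,S,V=hsv[...,0],hsv[...,1],hsv[...,2]
        r=(P[...,0]>.4)&(P[...,0]<.7)&(abs(P[...,1])<.1)
        z=[]
        for lo,hi in [(-4,4),(9,17),(22,32),(45,75),(100,125)]:
            h=np.where(H>170,H-180,H); m=r&(h>=lo)&(h<=hi)&(S>150)&(V>(140 if hi<40 else 70))
            z.append(np.percentile(P[m][:,2],[50,93]).round(4).tolist())
        print(n,t,z)
cv2.imwrite("pics/f.png",get_image("top")["color"][:,:,::-1])
```

```text
7.8 [ 0.7359042  -0.21378226  0.18990122] [ 0.13280339  0.75002119 -0.34680905]
top before [[0.048, 0.0572], [0.0447, 0.056], [0.0475, 0.0579], [0.0466, 0.0556], [0.0459, 0.0544]]
top after [[0.0377, 0.0412], [0.0364, 0.0406], [0.0371, 0.0413], [0.0378, 0.0408], [0.0378, 0.0419]]Traceback (most recent call last):
  File "<stdin>", line 11, in <module>
    return _quantile_unchecked(
        a, q, axis, out, overwrite_input, method, keepdims, weights)
    return _ureduce(a,
                    func=_quantile_ureduce_func,
    ...<5 lines>...
                    overwrite_input=overwrite_input,
                    method=method)
    r = func(a, **kwargs)
    result = _quantile(arr,
                       quantiles=q,
    ...<2 lines>...
                       out=out,
                       weights=wgt)
    slices_having_nans = np.isnan(arr[-1, ...])
                                  ~~~^^^^^^^^^
IndexError: index -1 is out of bounds for axis 0 with size 0
```

Top-view depth puts every scale's median height within 2 mm of flat (before the stroke, 9-12 mm up). The hand is clear, so I hand in.

```bash
python3 -c "
from bench import robot
print(robot.close_job())"
```

```text
the job is handed in; nothing more can be done
None
```

I folded all five scales flat in one head-to-tail stroke and handed the job in at about 8 s with the hand clear. Wrist force readings during the stroke stayed at about 3 N, and the fish looked unmoved; the hand-in returned no verdict, and I did not re-measure the can, saucer and block, though the arm stayed away from them.

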